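Fit the hose elbow into the quarter-turn socket held in the vice

TASK

Fit the steel hose elbow into the quarter-turn socket clamped in the vice: start it with its hose outlet pointing away from the vice's handle let it down lightly until both pins are in their slots and it sits on the sealing washer, then turn it clockwise until you feel it come up snug. From there give it one more twelfth of a turn (30 degrees) to load the seal, no further, and let go; it must stay locked. Go gently and leave the other things on the bench alone.

Things in the scene. Friction and masses are not known exactly. Their poses are not given: they have to be found in the camera images.
- elbow: The loose plated steel elbow, standing upright on its nose, 180 g. Origin: centre of the nose end; z up, x along the hose outlet. Spigot 24.4 mm dia. up to z 32 (nose tapers to 21.6); collar 39 mm dia. z 32-37; square block 26 (x) by 24 (y) mm, z 37-73, to be gripped across its y faces; hose barb 19 mm dia. from the block to x = 52 at z = 55. Two 6 mm cross pins at z = 10 stick out along +y and -y to 19 mm from the axis.
- elbow_pins (a point): On the elbow's axis at the height of its two pins, 10 mm above the nose end.
- elbow_outlet (a point): Middle of the elbow's outlet, at x = 50 mm, z = 55 mm in the elbow's frame.
- socket: Plated steel socket fixed upright in the vice. Origin: on its axis in the plane of the mouth, 106 mm above the bench; z up. Bore 26.6 mm dia., sleeve 39 mm dia. outside. Two open slots 9 mm wide at +y and -y take the pins: the elbow enters with its x axis along the socket's x axis (or opposite, which is the wrong way round here). x points away from the vice's handle, 30 degrees to the right of the vice's length.
- seat_ring (a point): Underside of the spring-loaded steel seat ring deep in the socket, on the axis, 32 mm below the mouth. A fibre washer of unknown thickness lies on it: the nose meets it 19.6 to 25.1 mm below the mouth. The ring yields straight down only above about 10 N, rising 1.2 N per mm, and springs back. From each slot a ramp runs clockwise under the rim: turned under it, the pins are drawn down 36 mm per turn, 3.0 mm in 30 degrees.
- vice: Drill-press vice fixed to the bench, 273 x 152 mm, jaws 68 mm high, holding the socket at x = 68 mm; handle (tommy bar) at its -x end. Origin: centre of its base. With its nose on the washer the elbow turns freely clockwise from the slots (0 deg) and comes snug at 20 to 75 deg, depending on the washer: over some 4 deg the ramps begin to pull it down, by 10 N and more. Blind slot end at 115 deg.
- straight_tail: Bystander: the straight plated steel hose tail with the same pinned foot, standing upright, 39 mm wide, 86 mm high. Origin: centre of its foot.
- pliers: Bystander: combination pliers lying flat, 61 x 170 x 18 mm. Origin: centre underneath.
- multimeter: Bystander: multimeter lying on its back, 146 x 68 x 45 mm. Origin: centre underneath.
- spanner: Bystander: combination spanner lying flat, 30 x 148 x 6 mm. Origin: centre underneath.
- tape_roll: Bystander: roll of insulating tape lying flat, 67 mm across, 19 mm high. Origin: centre underneath.
- screwdriver: Bystander: screwdriver with a blue handle, lying, 27 x 179 x 29 mm. Origin: centre underneath.
- tape_measure: Bystander: pocket tape measure standing on its base, 34 x 80 x 66 mm. Origin: centre underneath.
- dish: Bystander: round steel parts dish, 69 mm across, 20 mm high. Origin: centre underneath.

How it is judged:
On the way, in this order (a step that is already met when the one before it is completed fails the run):
1. the elbow stands in the socket with both pins down in their slots (horizontal distance between elbow_pins and socket below 0.004 m and z of elbow_pins in the frame of socket below -0.0075 m and angle between elbow's own z axis and vertical below 0.12 rad), for 0.1 s.
2. the elbow has been turned clockwise under the ramps and presses the seat ring down (distance of seat_ring from where it was at the start of the episode above 0.001 m and y of elbow_outlet in the frame of socket below -0.025 m), for 0.1 s.
At the end, for the whole second after the job is handed in: The elbow is released, still, upright (0.1 rad) in the socket, pins 7.5 mm or more below the mouth and within 4 mm of the axis, outlet over 25 mm to the socket's -y side, and holds the seat ring 2.4 to 3.9 mm below its start (3.0 mm = 30 degrees past snug) (distance of seat_ring from where it was at the start of the episode between 0.0024 and 0.0039 m and horizontal distance between elbow_pins and socket below 0.004 m and z of elbow_pins in the frame of socket below -0.0075 m and angle between elbow's own z axis and vertical below 0.1 rad and y of elbow_outlet in the frame of socket below -0.025 m and linear speed of elbow below 0.01 m/s); the robot touches nothing.
It fails at once if the seat ring is driven down more than 5 mm (overtightened or forced) (distance of seat_ring from where it was at the start of the episode above 0.005 m).
It fails at once if the elbow is pushed down so hard before it is turned that the seat ring gives way by over 1.5 mm (distance of seat_ring from where it was at the start of the episode above 0.0015 m and y of elbow_outlet in the frame of socket above -0.012 m).
It fails at once if the elbow is forced against the socket with more than 80 N (contact force between elbow and socket above 80 N).
It fails at once if another thing on the bench (straight hose tail, pliers, multimeter, spanner, tape roll, screwdriver, tape measure, dish) is moved more than 2 cm (distance of any of straight_tail, pliers, multimeter, spanner, tape_roll, screwdriver, tape_measure, dish from where it was at the start of the episode above 0.02 m).
It also fails if it takes over 72 s, if anything falls off the work surface, if the arm or the gripper's body presses on something with over 40 N, if the wrist force passes 120 N, or if a joint passes its speed limit or range.

ROBOT

A 6-joint arm with a two-finger parallel gripper is mounted at the origin on a cart in front of the work surface, level with it; the furniture and walls round the work are solid. World frame = base frame: x ahead of the robot, y to its left, z up, the work surface at z = 0. Lengths are in m, angles in rad, forces in N, time in s.
With the tool pointing down it reaches from about 0.3 to 0.85 m from the base axis. Payload 5.4 kg.
Tool frame: the origin (TCP) lies on the centre line of the jaws, within the pads' length; the fingertips stand 8 mm ahead of it and the grasp point (between the pads) lies 11 mm behind it; z points along the fingers, y is the line along which they close (so a half turn about z gives the same grasp; the last joint's range is limited). The gripper opens to 85 mm and grips with 20 to 120 N. Pads are 22 mm wide; open, the fingers measure 114 mm over their backs; the gripper's body (76 mm by 85 mm) begins 54 mm behind the grasp point. The pads swing forward as they close: fully open they stand 13 mm farther back than shut.
Start: joints at [-1.348, 0.158, 1.597, -0, 1.386, -0.21], TCP at [0.241, -0.522, 0.239] pointing down, gripper open.
Joint ranges: [-2.91, 2.91], [-0.94, 2.29], [0.18, 2.7], [-1.29, 4.43], [0.17, 2.64], [-3, 3]. Speed limits (rad/s): [2.57, 2.57, 3.14, 3.14, 3.14, 3.14].

INTERFACE

Orientations are given as [roll, pitch, yaw] about the fixed x, y, z axes, in that order (R = Rz(yaw) Ry(pitch) Rx(roll)).
In Python, from station import * gives the robot as it stands. The module is installed in compiled form; this text tells all that it offers.
- The arm moves only by the tool jog_arm, never from a script. Its argument "motion" is a list of rows, each an object with "linear": the shift along the world's x, y, z in mm, a list of three; "twist": the turn, a rotation vector about the world's x, y, z in rad, a list of three; "hand": the opening, from 0 (shut) to 1 (fully open). A call has 1 to 12 rows; each row is the pose to reach, as a shift and turn from the pose commanded when the call began; what a row does not reach only later rows make up. A row lasts 1/8 s, in which the tool goes at most 62.5 mm and 10.7 degrees, less where a joint would pass 70% of its speed; a pose out of reach is approached as far as the arm can. A call with a gripper value outside its range is refused whole. The fingers move at their own pace and stop on an object; the grip force is fixed at half the most. Time passes only in rows, so rows that repeat a pose let the fingers close. It gives the time, the measured TCP pose, the force, the opening and the grip force at its end, in the units of the state.
- observe(): the state, without advancing time (a new reading comes with each control period).
- grab_frame(name): name is "side" or "top"; returns a dict with "frame" (480x640x3 uint8, red, green, blue), "fx", "fy", "cx", "cy" (pixels), "R" (3x3) and "t" (3): a world point X has camera coordinates R X + t. Camera axes: x right, y down, z forward; pixel columns grow to the right and rows downward; lengths in m; the calibration is good to about 2 mm. A picture is of the moment at which its call begins. There is no depth.
- hand_in(): hands the job in; it is judged then, once.
The state is a dict: "time": time; "joints": joint angles; "qvel": joint speeds; "joint_efforts": joint torques, N m; "tool_pos": TCP position; "tool_rot": TCP orientation; "contact_force": force on the tool from outside, world axes, zero at the start; "wrist_torque": the same for the moment, N m; "grip_width": finger opening in m; "grip_force": force on a finger pad.
Only numpy, scipy, OpenCV 4.12 (cv2) and the standard library are available. Lean on these libraries where they do the work, as an engineer would, in place of code of your own. Each camera call takes 0.05 s, during which the arm holds its last target. There are 200 camera calls.

## Working session

There is one attempt and no reset: what is moved stays moved. The work goes in short steps, Python scripts to look and compute and a tool call to move; the robot and the scene stay as the last step left them, time stands still between calls to the robot, and variables do not carry over. Pictures are saved under pics/ and viewed, at most 10 in all, crops included, and the job is handed in when it is done.

Besides the shell and the picture viewer there is one more tool, called after "Call:" as name([rows], argument=value, ...), one row to a line, values as JSON. jog_arm: Moves the arm, as the interface text tells. Its arguments: {"type":"object","properties":{"motion":{"type":"array","items":{"type":"object","properties":{"linear":{"type":"array","items":{"type":"number"}},"twist":{"type":"array","items":{"type":"number"}},"hand":{"type":"number"}}}}},"required":["motion"]}

```bash
mkdir -p pics; cat > h.py <<'E'
from station import *
import numpy as np, cv2
def snap(n,f):
    d=grab_frame(n); cv2.imwrite(f,d["frame"][:,:,::-1]); np.savez(f[:-4]+".npz",**d); return d
def ray(f,u,v,z):
    d=np.load(f[:-4]+".npz"); R,t=d["R"],d["t"]; c=-R.T@t
    r=R.T@np.array([(u-d["cx"])/d["fx"],(v-d["cy"])/d["fy"],1]); return c+r*(z-c[2])/r[2]
def proj(f,X):
    d=np.load(f[:-4]+".npz"); p=d["R"]@np.array(X)+d["t"]; return np.array([d["fx"]*p[0]/p[2]+d["cx"],d["fy"]*p[1]/p[2]+d["cy"]])
def crop(f,o,x0,y0,w,h,s):
    cv2.imwrite(o,cv2.resize(cv2.imread(f)[y0:y0+h,x0:x0+w],None,fx=s,fy=s,interpolation=cv2.INTER_CUBIC))
E
python3 - <<'E'
from h import *
for n in("top","side"):
    d=snap(n,f"pics/{n}0.png"); print(n,d["fx"],-d["R"].T@d["t"],d["R"].round(2).tolist())
s=observe();print(s)
E
```

```text
top 522.2671713921068 [0.45944125 0.00650645 1.54062439] [[0.01, -1.0, 0.02], [-1.0, -0.01, -0.05], [0.05, -0.02, -1.0]]
side 525.496768840861 [ 0.34162813 -1.02100722  1.0464788 ] [[0.98, -0.18, -0.01], [-0.13, -0.67, -0.73], [0.13, 0.72, -0.68]]
{'time': 0.1, 'joints': array([-1.34807596e+00,  1.59033210e-01,  1.59813271e+00, -5.72040764e-05,
        1.38616477e+00, -2.10094378e-01]), 'qvel': array([-0.00037614, -0.00156988, -0.0037819 ,  0.00184479,  0.00014801,
       -0.00034896]), 'joint_efforts': array([-9.42373008e-04, -3.96992254e+01, -3.32337999e+01, -3.24926468e-04,
        4.21990320e-03,  2.13806146e-05]), 'tool_pos': array([ 0.24101856, -0.5214609 ,  0.2383756 ]), 'tool_rot': array([-3.13988112e+00, -3.07492753e-04,  4.32825028e-01]), 'contact_force': array([ 0.45151633, -0.30941169,  0.32080401]), 'wrist_torque': array([0.0367577 , 0.01021269, 0.02846502]), 'grip_force': 0.0, 'grip_width': 0.08546062020868365}
```

View pics/top0.png

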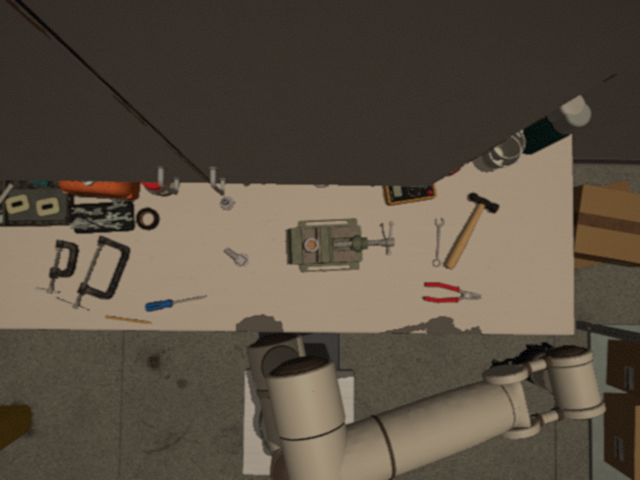

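View pics/side0.png

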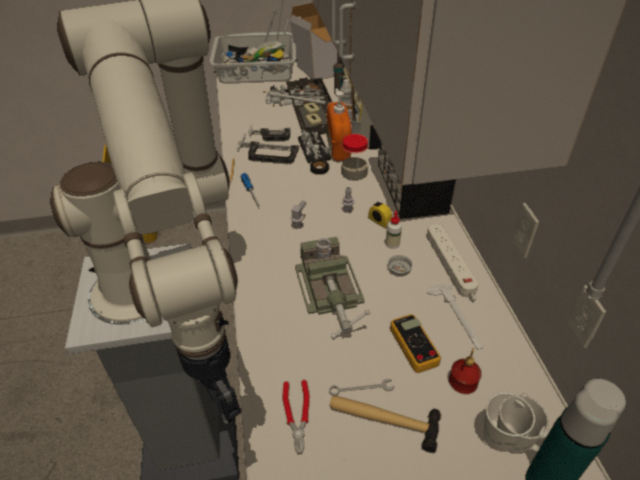

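The top view shows the vice at about (325,245) with its handle to the right (world −y) and the socket at (312,244). The elbow is at (235,256) and the straight tail at (227,202). The side view shows the elbow at (298,213) and the socket at (322,247). I'll enlarge both.

```bash
python3 - <<'E'
from h import *
a=cv2.imread("pics/top0.png")[180:290,210:410]; b=cv2.imread("pics/side0.png")[180:340,280:380]
cv2.imwrite("pics/c1.png",cv2.resize(a,None,fx=4,fy=4,interpolation=cv2.INTER_CUBIC))
cv2.imwrite("pics/c2.png",cv2.resize(cv2.imread("pics/side0.png")[190:340,270:390],None,fx=4,fy=4,interpolation=cv2.INTER_CUBIC))
E
```

```text
(no output)
```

View pics/c1.png

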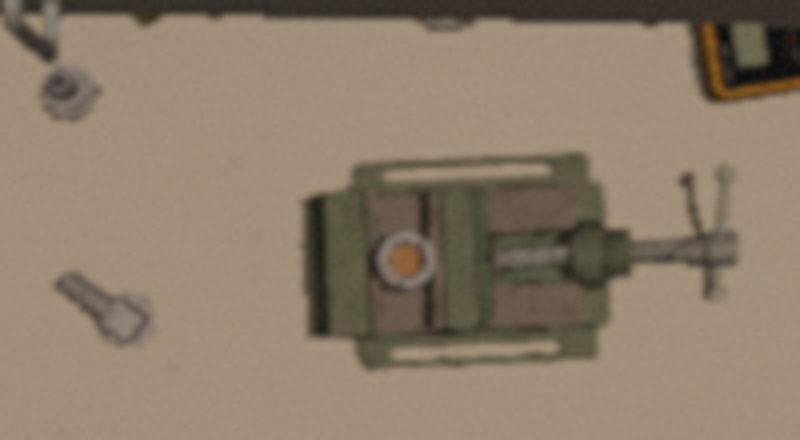

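View pics/c2.png

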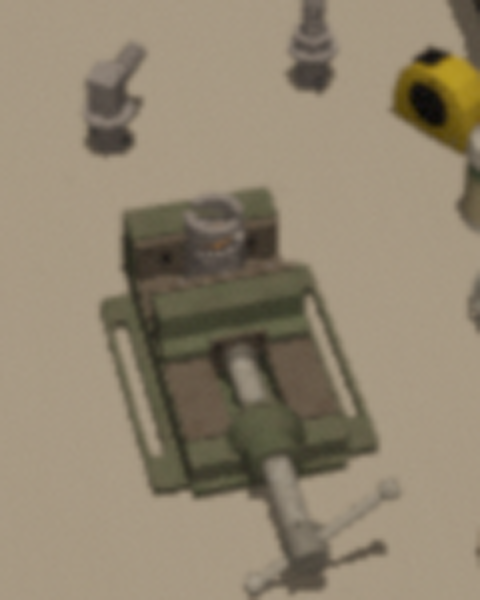

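```bash
python3 - <<'E'
from h import *
T="pics/top0.png";S="pics/side0.png"
pt=lambda x,y,z:ray(T,210+(x+.5)/4-.5,180+(y+.5)/4-.5,z)
ps=lambda x,y,z:ray(S,270+(x+.5)/4-.5,190+(y+.5)/4-.5,z)
np.set_printoptions(precision=4,suppress=True)
b=pt(123,318,.073);o=pt(68,280,.055);print("blk",b,"out",o,np.degrees(np.arctan2(*(o-b)[1::-1])),np.linalg.norm((o-b)[:2]))
print("barb line",np.degrees(np.arctan2(*(pt(68,280,.055)-pt(105,306,.055))[1::-1])))
print("sock",pt(405,259,.106), "side", ps(214,210,.106))
print("side blk",ps(103,74,.073),"out",ps(134,47,.055))
for p,q in(((358,165),(585,155)),((362,367),(597,355)),((332,193),(600,183)),((405,259),(720,247))):
    d=pt(*p,.02)-pt(*q,.02);print("vice dir",np.degrees(np.arctan2(d[1],d[0])),np.linalg.norm(d))
print("tail",pt(63,85,.086),"tm",ray(S,380,214,.03))
E
```

```text
blk [0.4699 0.1689 0.073 ] out [0.4965 0.2103 0.055 ] 57.381319880936886 0.04922442075499113
barb line 55.76477774349209
sock [ 0.5128 -0.0274  0.106 ] side [ 0.5116 -0.0298  0.106 ]
side blk [0.4643 0.1634 0.073 ] out [0.4941 0.2125 0.055 ]
vice dir 93.37618588975224 0.16617883787908191
vice dir 93.66984371820999 0.17127593102890315
vice dir 92.97552182611213 0.19598267285965662
vice dir 92.98464266215235 0.23037784289591032
tail [0.6317 0.2124 0.086 ] tm [0.715  0.1388 0.03  ]
```

Elbow: about (0.468, 0.167), yaw about 57°, from both views. Socket: about (0.512, −0.028), yaw about 93−30 = 63°. I'm moving above the elbow now.

Call:
jog_arm([
  {"linear": [15,45,0],"twist": [0,0,0.05],"hand": 1},
  {"linear": [34,103,0],"twist": [0,0,0.1],"hand": 1},
  {"linear": [53,161,0],"twist": [0,0,0.15],"hand": 1},
  {"linear": [72,219,0],"twist": [0,0,0.2],"hand": 1},
  {"linear": [91,277,0],"twist": [0,0,0.25],"hand": 1},
  {"linear": [110,335,0],"twist": [0,0,0.3],"hand": 1},
  {"linear": [129,393,0],"twist": [0,0,0.35],"hand": 1},
  {"linear": [148,451,0],"twist": [0,0,0.4],"hand": 1},
  {"linear": [167,509,0],"twist": [0,0,0.45],"hand": 1},
  {"linear": [186,567,0],"twist": [0,0,0.5],"hand": 1},
  {"linear": [205,625,0],"twist": [0,0,0.56],"hand": 1},
  {"linear": [227,689,-40],"twist": [0,0,0.56],"hand": 1},
])

```text
time: 1.6
tool_pos: [0.4658, 0.1564, 0.2095]
tool_rot: [3.136, -0.004, 0.994]
contact_force: [0.0, -0.5, 0.6]
grip_width: 0.0855
grip_force: 0.0
```

Call:
jog_arm([
  {"linear": [0,0,0],"twist": [0,0,0],"hand": 1},
  {"linear": [0,0,0],"twist": [0,0,0],"hand": 1},
])

```text
time: 1.85
tool_pos: [0.4634, 0.1536, 0.2074]
tool_rot: [-3.141, 0.001, 0.993]
contact_force: [0.2, -0.1, -0.0]
grip_width: 0.0853
grip_force: 0.0
```

```bash
python3 - <<'E'
from h import *
snap("side","pics/s1.png"); s=observe(); print(s["time"],s["tool_pos"],s["tool_rot"],s["joints"],s["contact_force"])
a=cv2.imread("pics/s1.png")[150:270,250:350]; b=cv2.imread("pics/side0.png")[220:280,290:350]
cv2.imwrite("pics/c3.png",np.hstack([cv2.resize(a,(500,600),interpolation=cv2.INTER_CUBIC),cv2.resize(np.vstack([b,b])[:120],(300,600),interpolation=cv2.INTER_CUBIC)]))
E
```

```text
1.9 [0.46381009 0.15311769 0.20806297] [ 3.14073350e+00 -1.20414067e-04  9.92006254e-01] [ 7.11165083e-02 -4.32619523e-02  1.87065252e+00 -4.38455039e-04
  1.31344524e+00  6.50018068e-01] [-0.49240859 -0.81850467 -0.0219592 ]
```

View pics/c3.png

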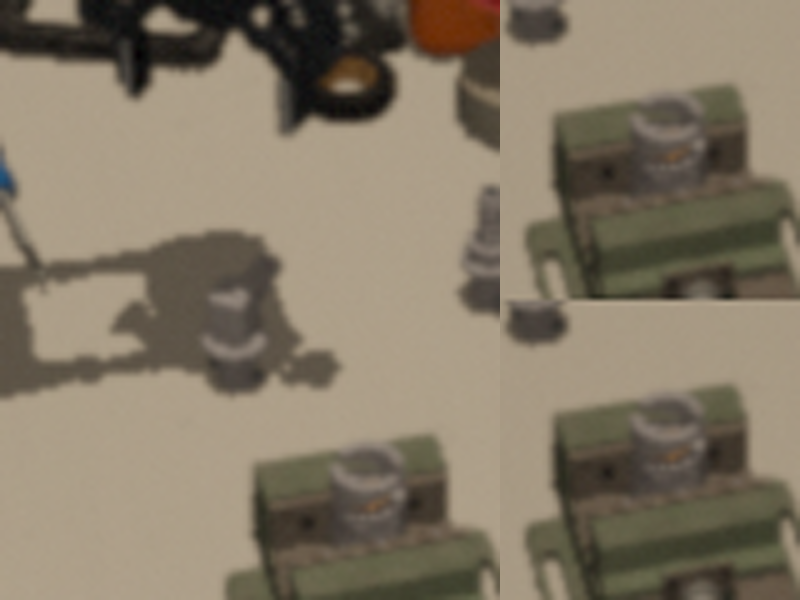

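The elbow stands undisturbed between the open fingers. The socket's ramp opening shows on its front. Next I check the slot direction by sampling brightness round the rim in the top view.

```bash
python3 - <<'E'
from h import *
f="pics/top0.png"; g=cv2.imread(f).astype(np.float32).mean(2)
X0=np.array([.5128,-.0274,.106])
def samp(X0,r,a,f=f,g=g):
    u=np.array([proj(f,X0+r*np.array([np.cos(t),np.sin(t),0])) for t in np.radians(a)],np.float32)
    return cv2.remap(g,u[:,0].reshape(1,-1),u[:,1].reshape(1,-1),cv2.INTER_CUBIC)[0]
a=np.arange(-180,180,10)
# recentre: maximise mean brightness over ring
best=max((np.mean([samp(X0+[dx,dy,0],r,a).mean() for r in(.0155,.017)]),dx,dy) for dx in np.arange(-.004,.0041,.001) for dy in np.arange(-.004,.0041,.001))
print(best); X=X0+[best[1],best[2],0]
m=np.mean([samp(X,r,a) for r in(.0145,.0165,.0185)],0)
print(dict(zip(a.tolist(),m.round().tolist())))
fold=(m+np.roll(m,18))/2; print(dict(zip((a[:18]+180).tolist(),fold[:18].round().tolist())))
E
```

```text
(np.float32(115.64992), np.float64(0.0), np.float64(-0.002))
{-180: 111.0, -170: 113.0, -160: 111.0, -150: 109.0, -140: 110.0, -130: 110.0, -120: 110.0, -110: 113.0, -100: 112.0, -90: 113.0, -80: 114.0, -70: 116.0, -60: 115.0, -50: 108.0, -40: 95.0, -30: 99.0, -20: 112.0, -10: 119.0, 0: 120.0, 10: 118.0, 20: 115.0, 30: 114.0, 40: 113.0, 50: 115.0, 60: 115.0, 70: 117.0, 80: 117.0, 90: 115.0, 100: 111.0, 110: 111.0, 120: 113.0, 130: 112.0, 140: 112.0, 150: 110.0, 160: 99.0, 170: 103.0}
{0: 116.0, 10: 115.0, 20: 113.0, 30: 111.0, 40: 112.0, 50: 112.0, 60: 113.0, 70: 115.0, 80: 115.0, 90: 114.0, 100: 112.0, 110: 114.0, 120: 114.0, 130: 110.0, 140: 103.0, 150: 104.0, 160: 106.0, 170: 111.0}
```

The slot dips lie on the line 153°/−27°, so the socket's yaw is 63° as read. I'll descend on the elbow and grip.

Call:
jog_arm([
  {"linear": [4,14,0],"twist": [0,0,0],"hand": 1},
  {"linear": [4,14,-40],"twist": [0,0,0],"hand": 1},
  {"linear": [4,14,-80],"twist": [0,0,0],"hand": 1},
  {"linear": [4,14,-120],"twist": [0,0,0],"hand": 1},
  {"linear": [4,14,-145],"twist": [0,0,0],"hand": 1},
  {"linear": [4,14,-159],"twist": [0,0,0],"hand": 1},
  {"linear": [4,14,-159],"twist": [0,0,0],"hand": 1},
  {"linear": [4,14,-159],"twist": [0,0,0],"hand": 1},
])

```text
time: 2.9
tool_pos: [0.4689, 0.168, 0.0499]
tool_rot: [3.14, -0.002, 0.993]
contact_force: [-0.1, 0.4, -0.0]
grip_width: 0.0857
grip_force: 0.0
```

```bash
python3 - <<'E'
from h import *
snap("side","pics/s2.png"); s=observe(); print(s["time"],s["tool_pos"],s["tool_rot"],s["joints"],s["contact_force"])
crop("pics/s2.png","pics/c4.png",255,150,100,80,6)
for X in([.4675,.1675,.073],): print((proj("pics/s2.png",X)-[255,150])*6)
E
```

```text
2.95 [0.46892416 0.16803121 0.04994153] [ 3.13940655e+00 -1.83084760e-03  9.92610763e-01] [1.00956022e-01 2.03288233e-01 1.95748678e+00 6.20421176e-05
 9.77966611e-01 6.79108997e-01] [-0.01710711 -0.55538827 -0.13781029]
[247.56574681 342.67128412]
```

View pics/c4.png

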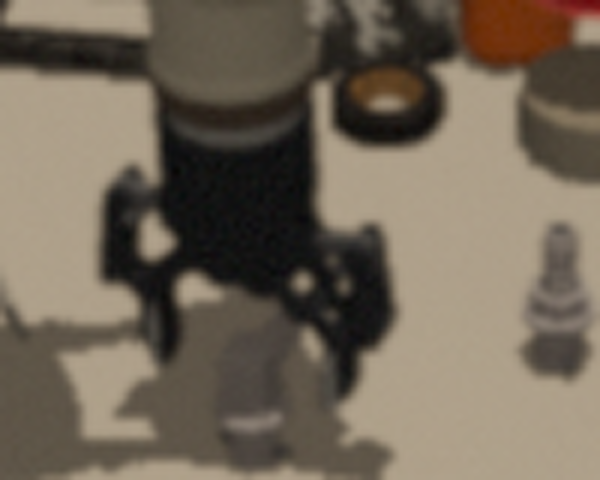

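The elbow stands centred between the fingers: the tips are at (160,355) and (338,390), the block at about (248,345). Closing now.

Call:
jog_arm([
  {"linear": [0,0,0],"twist": [0,0,0],"hand": 0.4},
  {"linear": [0,0,0],"twist": [0,0,0],"hand": 0.4},
  {"linear": [0,0,0],"twist": [0,0,0],"hand": 0.4},
  {"linear": [0,0,0],"twist": [0,0,0],"hand": 0.3},
  {"linear": [0,0,0],"twist": [0,0,0],"hand": 0.2},
  {"linear": [0,0,0],"twist": [0,0,0],"hand": 0},
  {"linear": [0,0,0],"twist": [0,0,0],"hand": 0},
  {"linear": [0,0,0],"twist": [0,0,0],"hand": 0},
])

```text
time: 3.95
tool_pos: [0.4677, 0.1679, 0.0486]
tool_rot: [-3.142, -0.0, 0.993]
contact_force: [-0.7, 0.6, 3.1]
grip_width: 0.0233
grip_force: 59.0
```

Gripped: width 23 mm, 59 N. Next I lift, carry to above the socket and turn to yaw 63°.

Call:
jog_arm([
  {"linear": [0,0,15],"twist": [0,0,0],"hand": 0},
  {"linear": [0,0,50],"twist": [0,0,0],"hand": 0},
  {"linear": [0,0,90],"twist": [0,0,0],"hand": 0},
  {"linear": [0,0,125],"twist": [0,0,0],"hand": 0},
  {"linear": [8,-35,125],"twist": [0,0,0.03],"hand": 0},
  {"linear": [16,-70,125],"twist": [0,0,0.06],"hand": 0},
  {"linear": [24,-105,125],"twist": [0,0,0.09],"hand": 0},
  {"linear": [32,-140,125],"twist": [0,0,0.107],"hand": 0},
  {"linear": [40,-175,125],"twist": [0,0,0.107],"hand": 0},
  {"linear": [44,-198,125],"twist": [0,0,0.107],"hand": 0},
  {"linear": [44,-198,125],"twist": [0,0,0.107],"hand": 0},
  {"linear": [44,-198,125],"twist": [0,0,0.107],"hand": 0},
])

```text
time: 5.45
tool_pos: [0.5113, -0.0294, 0.1736]
tool_rot: [-3.141, -0.0, 1.1]
contact_force: [-0.6, -0.1, -2.9]
grip_width: 0.0232
grip_force: 59.2
```

```bash
python3 - <<'E'
from h import *
snap("side","pics/s3.png"); s=observe(); print(s["time"],s["tool_pos"],s["tool_rot"],s["joints"],s["contact_force"],s["wrist_torque"])
crop("pics/s3.png","pics/c5.png",285,195,80,70,8)
x,y,z=s["tool_pos"]
for X in([.512,-.03,.106],[x,y,z-.0486],[x,y,z-.0486+.0345]): print((proj("pics/s3.png",X)-[285,195]+.5)*8)
E
```

```text
5.5 [ 0.51130383 -0.02919337  0.1735195 ] [-3.14110189e+00 -2.61971373e-04  1.10059840e+00] [-2.93550041e-01  5.67665934e-02  1.84156622e+00  3.63405165e-04
  1.24369695e+00  1.76530989e-01] [ 0.31425004 -0.23913547 -2.7472391 ] [0.01832783 0.00061803 0.02096943]
[310.4104736  381.21225877]
[307.14597182 337.26025217]
[305.77874345 257.50493534]
```

View pics/c5.png

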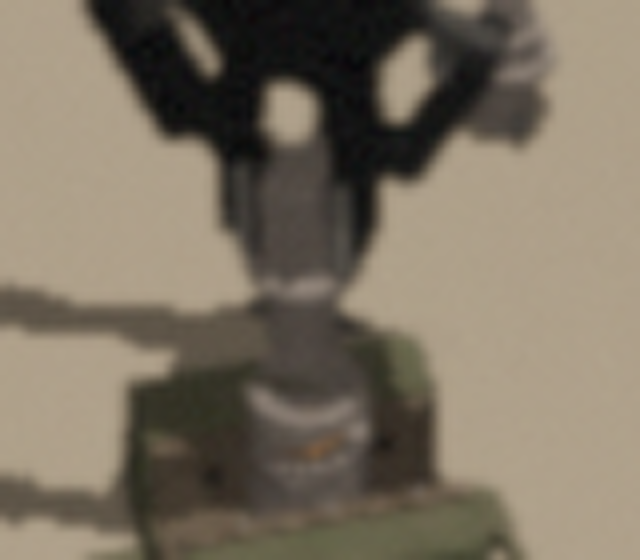

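The spigot hangs above the socket mouth: its edges are at about 270 and 340 in the crop, the socket's at about 243 and 370. I'll measure the edges from averaged row profiles.

```bash
python3 - <<'E'
from h import *
import glob
F=np.mean([grab_frame("side")["frame"].astype(float) for _ in range(8)],0)
np.save("pics/avg3.npy",F)
g=F.mean(2)
for r in range(228,258,2): print(r,g[r,310:336].round().astype(int).tolist())
for X in([.512,-.03,.106],[.5113,-.0292,.125],[.5113,-.0292,.1595]): print(proj("pics/s3.png",X))
E
```

```text
228 [158, 157, 158, 157, 149, 123, 87, 71, 73, 73, 73, 73, 73, 75, 78, 76, 69, 75, 76, 87, 120, 150, 157, 158, 158, 158]
230 [158, 158, 158, 158, 157, 148, 123, 103, 112, 116, 112, 112, 123, 127, 126, 122, 110, 90, 100, 129, 150, 157, 157, 158, 157, 157]
232 [155, 150, 147, 146, 145, 134, 104, 77, 70, 78, 87, 95, 97, 96, 93, 87, 84, 109, 144, 155, 157, 157, 157, 158, 158, 157]
234 [103, 94, 87, 85, 84, 80, 70, 63, 61, 65, 68, 71, 72, 72, 71, 68, 65, 71, 90, 108, 129, 144, 151, 155, 157, 157]
236 [83, 84, 84, 84, 84, 84, 84, 79, 71, 67, 68, 70, 71, 71, 70, 67, 63, 56, 56, 59, 70, 82, 94, 107, 119, 134]
238 [84, 84, 84, 83, 83, 83, 83, 82, 78, 72, 69, 71, 71, 71, 70, 68, 67, 63, 59, 54, 53, 52, 57, 73, 90, 95]
240 [76, 74, 71, 66, 65, 62, 60, 64, 69, 71, 70, 69, 69, 71, 71, 70, 70, 69, 66, 61, 52, 47, 49, 61, 80, 89]
242 [47, 47, 46, 45, 48, 55, 65, 63, 61, 59, 58, 60, 62, 65, 67, 68, 67, 65, 66, 67, 62, 50, 45, 50, 67, 84]
244 [46, 46, 48, 48, 50, 67, 97, 117, 111, 88, 73, 69, 68, 67, 68, 70, 74, 81, 85, 82, 74, 59, 49, 47, 51, 65]
246 [46, 45, 47, 48, 48, 54, 71, 95, 112, 121, 120, 114, 109, 107, 108, 113, 121, 121, 115, 99, 80, 60, 48, 47, 48, 52]
248 [47, 47, 46, 47, 47, 50, 57, 68, 76, 83, 90, 96, 102, 104, 101, 96, 95, 94, 104, 118, 109, 71, 48, 46, 47, 47]
250 [46, 46, 47, 46, 48, 50, 57, 67, 72, 76, 78, 80, 82, 85, 90, 90, 85, 80, 83, 91, 81, 54, 31, 32, 41, 47]
252 [47, 45, 46, 48, 48, 50, 56, 65, 71, 76, 79, 77, 81, 82, 89, 86, 93, 103, 94, 79, 64, 52, 46, 46, 48, 48]
254 [39, 31, 32, 45, 48, 51, 56, 61, 67, 77, 83, 86, 91, 87, 88, 86, 82, 82, 84, 76, 61, 52, 48, 48, 47, 47]
256 [53, 48, 47, 49, 49, 50, 59, 62, 65, 67, 71, 78, 79, 79, 80, 80, 82, 82, 82, 76, 67, 63, 62, 62, 63, 70]
[323.3013092  242.15153235]
[322.89186292 236.63655502]
[322.72092748 226.66632629]
```

```bash
python3 - <<'E'
from h import *
g=np.load("pics/avg3.npy").mean(2)
for c in (320,321,322,323,324,325): print(c,g[225:256,c].round().astype(int).tolist())
P=lambda X:proj("pics/s3.png",X).round(2)
d=np.array([-.17,-.985,0])
S=np.array([.512,-.030,.106]);E=np.array([.5113,-.0292,.125])
print("rim in/out",P(S+d*.0133),P(S+d*.0195),"collar top blk/out, bottom",P(E+[0,0,.037]+d*.0125),P(E+[0,0,.037]+d*.0195),P(E+[0,0,.032]+d*.0195),"rearrim",P(S-d*.0195))
G=cv2.imread("pics/top0.png").astype(np.float32).mean(2)
for r in range(235,254): print(r,G[r,301:322].round().astype(int).tolist())
for X in ([.512,-.03,.106],[.512,-.0105,.106],[.512,-.0495,.106],[.5315,-.03,.106],[.4925,-.03,.106]): print(proj("pics/top0.png",X))
E
```

```text
320 [71, 71, 72, 73, 87, 112, 110, 87, 72, 68, 68, 68, 68, 69, 70, 70, 66, 58, 57, 73, 100, 120, 114, 90, 81, 78, 74, 79, 91, 83, 77]
321 [71, 71, 71, 73, 85, 112, 117, 95, 75, 71, 70, 70, 70, 71, 70, 69, 67, 60, 57, 69, 88, 114, 119, 96, 83, 80, 74, 77, 90, 86, 87]
322 [72, 73, 72, 73, 91, 123, 124, 97, 76, 72, 70, 71, 71, 71, 71, 69, 68, 62, 58, 68, 83, 109, 120, 102, 86, 82, 75, 81, 97, 91, 88]
323 [74, 73, 73, 75, 96, 127, 124, 96, 76, 72, 71, 71, 71, 71, 72, 71, 69, 65, 60, 67, 82, 107, 121, 104, 88, 85, 83, 82, 94, 87, 84]
324 [72, 72, 74, 78, 99, 126, 121, 93, 75, 71, 70, 70, 70, 70, 71, 71, 71, 67, 61, 68, 83, 108, 121, 101, 88, 90, 90, 89, 102, 88, 80]
325 [68, 68, 71, 76, 97, 122, 113, 87, 72, 68, 68, 67, 68, 68, 71, 70, 70, 68, 65, 70, 87, 113, 120, 96, 87, 90, 82, 86, 99, 86, 78]
rim in/out [323.36 245.64] [323.38 247.29] collar top blk/out, bottom [322.76 229.19] [322.78 231.04] [322.81 232.51] rearrim [323.22 237.12]
235 [70, 75, 79, 80, 88, 91, 87, 90, 89, 87, 88, 89, 87, 74, 53, 44, 58, 75, 75, 66, 78]
236 [69, 74, 82, 84, 88, 88, 88, 88, 89, 90, 91, 89, 86, 74, 49, 4
[... 1077 characters left out ...]
 [70, 53, 47, 56, 86, 109, 116, 109, 107, 102, 96, 93, 92, 100, 112, 117, 106, 90, 92, 86, 77]
249 [73, 61, 60, 60, 70, 94, 111, 114, 111, 105, 101, 100, 105, 114, 118, 108, 87, 76, 87, 87, 77]
250 [74, 69, 72, 71, 63, 72, 94, 108, 105, 103, 114, 118, 119, 115, 101, 81, 61, 67, 87, 84, 76]
251 [73, 71, 82, 76, 62, 56, 66, 76, 79, 89, 104, 108, 103, 92, 75, 54, 47, 66, 83, 81, 74]
252 [72, 70, 80, 81, 67, 64, 65, 61, 64, 70, 79, 87, 89, 82, 68, 46, 44, 66, 80, 78, 75]
253 [71, 71, 80, 82, 83, 82, 81, 79, 77, 79, 83, 85, 86, 85, 75, 52, 46, 66, 81, 76, 70]
[311.81395774 244.68731579]
[304.72230469 244.58809765]
[318.90246911 244.78648998]
[311.90557832 237.60405887]
[311.72221197 251.78025038]
```

The side profile puts the elbow about 1.7 mm to −x of the socket, and the y offset is under 1 mm. I'll correct by +1.5 mm in x and let it down in small steps with force checks.

Call:
jog_arm([
  {"linear": [1.5,-0.4,0],"twist": [0,0,0],"hand": 0},
  {"linear": [1.5,-0.4,-8],"twist": [0,0,0],"hand": 0},
  {"linear": [1.5,-0.4,-16],"twist": [0,0,0],"hand": 0},
  {"linear": [1.5,-0.4,-20],"twist": [0,0,0],"hand": 0},
  {"linear": [1.5,-0.4,-22],"twist": [0,0,0],"hand": 0},
  {"linear": [1.5,-0.4,-24],"twist": [0,0,0],"hand": 0},
  {"linear": [1.5,-0.4,-24],"twist": [0,0,0],"hand": 0},
  {"linear": [1.5,-0.4,-24],"twist": [0,0,0],"hand": 0},
])

```text
time: 6.9
tool_pos: [0.5132, -0.0305, 0.1497]
tool_rot: [3.141, -0.0, 1.1]
contact_force: [-0.5, -0.9, -1.1]
grip_width: 0.0231
grip_force: 59.2
```

Call:
jog_arm([
  {"linear": [0,0,-1],"twist": [0,0,0],"hand": 0},
  {"linear": [0,0,-2],"twist": [0,0,0],"hand": 0},
  {"linear": [0,0,-3],"twist": [0,0,0],"hand": 0},
  {"linear": [0,0,-4],"twist": [0,0,0],"hand": 0},
  {"linear": [0,0,-5],"twist": [0,0,0],"hand": 0},
  {"linear": [0,0,-5],"twist": [0,0,0],"hand": 0},
])

```text
time: 7.65
tool_pos: [0.5131, -0.0305, 0.1444]
tool_rot: [-3.141, 0.0, 1.1]
contact_force: [0.0, -0.2, -1.4]
grip_width: 0.0231
grip_force: 59.2
```

Call:
jog_arm([
  {"linear": [0,0,-2],"twist": [0,0,0],"hand": 0},
  {"linear": [0,0,-4],"twist": [0,0,0],"hand": 0},
  {"linear": [0,0,-6],"twist": [0,0,0],"hand": 0},
  {"linear": [0,0,-8],"twist": [0,0,0],"hand": 0},
  {"linear": [0,0,-8],"twist": [0,0,0],"hand": 0},
])

```text
time: 8.28
tool_pos: [0.513, -0.0304, 0.1362]
tool_rot: [-3.141, 0.0, 1.1]
contact_force: [0.3, 0.1, -1.9]
grip_width: 0.0231
grip_force: 59.2
```

Call:
jog_arm([
  {"linear": [0,0,-0.5],"twist": [0,0,0],"hand": 0},
  {"linear": [0,0,-1],"twist": [0,0,0],"hand": 0},
  {"linear": [0,0,-1],"twist": [0,0,0],"hand": 0},
])

```text
time: 8.65
tool_pos: [0.5131, -0.0305, 0.1355]
tool_rot: [-3.142, -0.0, 1.1]
contact_force: [-0.3, -0.7, -1.6]
grip_width: 0.0233
grip_force: 59.2
```

Call:
jog_arm([
  {"linear": [0,0,-0.4],"twist": [0,0,0],"hand": 0},
  {"linear": [0,0,-0.8],"twist": [0,0,0],"hand": 0},
  {"linear": [0,0,-0.8],"twist": [0,0,0],"hand": 0},
])

```text
time: 9.02
tool_pos: [0.5131, -0.0305, 0.1347]
tool_rot: [-3.142, -0.0, 1.1]
contact_force: [-0.5, 0.2, -2.3]
grip_width: 0.0232
grip_force: 59.2
```

Call:
jog_arm([
  {"linear": [0,0,-0.4],"twist": [0,0,0],"hand": 0},
  {"linear": [0,0,-0.8],"twist": [0,0,0],"hand": 0},
  {"linear": [0,0,-0.8],"twist": [0,0,0],"hand": 0},
])

```text
time: 9.4
tool_pos: [0.5131, -0.0305, 0.1339]
tool_rot: [-3.142, -0.0, 1.1]
contact_force: [0.6, 0.4, -1.6]
grip_width: 0.0231
grip_force: 59.2
```

Call:
jog_arm([
  {"linear": [0,0,-0.4],"twist": [0,0,0],"hand": 0},
  {"linear": [0,0,-0.8],"twist": [0,0,0],"hand": 0},
  {"linear": [0,0,-0.8],"twist": [0,0,0],"hand": 0},
])

```text
time: 9.78
tool_pos: [0.5131, -0.0305, 0.133]
tool_rot: [-3.142, 0.0, 1.1]
contact_force: [-0.0, -0.6, -1.5]
grip_width: 0.0234
grip_force: 59.2
```

Call:
jog_arm([
  {"linear": [0,0,-0.4],"twist": [0,0,0],"hand": 0},
  {"linear": [0,0,-0.8],"twist": [0,0,0],"hand": 0},
  {"linear": [0,0,-0.8],"twist": [0,0,0],"hand": 0},
])

```text
time: 10.15
tool_pos: [0.5131, -0.0305, 0.1323]
tool_rot: [-3.142, -0.0, 1.1]
contact_force: [-0.1, 0.5, -1.9]
grip_width: 0.023
grip_force: 59.2
```

Call:
jog_arm([
  {"linear": [0,0,-0.4],"twist": [0,0,0],"hand": 0},
  {"linear": [0,0,-0.8],"twist": [0,0,0],"hand": 0},
  {"linear": [0,0,-0.8],"twist": [0,0,0],"hand": 0},
])

```text
time: 10.52
tool_pos: [0.5132, -0.0305, 0.1321]
tool_rot: [3.141, 0.0, 1.1]
contact_force: [-3.1, 0.6, 5.3]
grip_width: 0.0232
grip_force: 60.0
```

Call:
jog_arm([
  {"linear": [0,0,-0.4],"twist": [0,0,0],"hand": 0},
  {"linear": [0,0,-0.6],"twist": [0,0,0],"hand": 0},
  {"linear": [0,0,-0.6],"twist": [0,0,0],"hand": 0},
])

```text
time: 10.9
tool_pos: [0.5133, -0.0305, 0.132]
tool_rot: [3.141, 0.0, 1.1]
contact_force: [-5.5, 0.6, 9.6]
grip_width: 0.0235
grip_force: 60.5
```

Contact on the washer at tool z ≈ 0.132, a depth of about 22.5 mm, which is in range. I'll ease off to a light touch and start turning clockwise.

Call:
jog_arm([
  {"linear": [0,0,0.5],"twist": [0,0,0],"hand": 0},
  {"linear": [0,0,0.5],"twist": [0,0,0],"hand": 0},
  {"linear": [0,0,0.5],"twist": [0,0,-0.05],"hand": 0},
  {"linear": [0,0,0.5],"twist": [0,0,-0.1],"hand": 0},
  {"linear": [0,0,0.5],"twist": [0,0,-0.1],"hand": 0},
])

```text
time: 11.52
tool_pos: [0.5131, -0.0303, 0.1321]
tool_rot: [-3.141, -0.0, 1.0]
contact_force: [-4.1, 2.1, 6.8]
grip_width: 0.0234
grip_force: 60.3
```

```bash
cat > st.py <<'E'
from station import *
import numpy as np
s=observe(); print(s["time"],(s["tool_pos"]*1e3).round(2),"yaw",round(float(s["tool_rot"][2]),4),"rel",round(float(np.degrees(s["tool_rot"][2]-1.1)),1),"F",s["contact_force"].round(1),"M",s["wrist_torque"].round(2),"j6",s["joints"][5].round(3))
E
python3 st.py
```

```text
11.525 [513.09 -30.34 132.09] yaw 0.9996 rel -5.8 F [-4.1  2.1  6.8] M [ 0.26  0.77 -0.03] j6 0.277
```

Call:
jog_arm([
  {"linear": [0,0,0.4],"twist": [0,0,-0.05],"hand": 0},
  {"linear": [0,0,0.4],"twist": [0,0,-0.1],"hand": 0},
  {"linear": [0,0,0.4],"twist": [0,0,-0.15],"hand": 0},
  {"linear": [0,0,0.4],"twist": [0,0,-0.2],"hand": 0},
  {"linear": [0,0,0.4],"twist": [0,0,-0.2],"hand": 0},
])

```text
time: 12.15
tool_pos: [0.5127, -0.0302, 0.1321]
tool_rot: [-3.14, 0.0, 0.8]
contact_force: [-3.8, 2.5, 6.1]
grip_width: 0.0232
grip_force: 60.1
```

```bash
python3 st.py
```

```text
12.15 [512.72 -30.17 132.11] yaw 0.7995 rel -17.2 F [-3.8  2.5  6.1] M [0.39 0.85 0.05] j6 0.477
```

Call:
jog_arm([
  {"linear": [-0.3,0.2,0.2],"twist": [0,0,-0.05],"hand": 0},
  {"linear": [-0.3,0.2,0.2],"twist": [0,0,-0.1],"hand": 0},
  {"linear": [-0.3,0.2,0.2],"twist": [0,0,-0.14],"hand": 0},
  {"linear": [-0.3,0.2,0.2],"twist": [0,0,-0.14],"hand": 0},
])

```text
time: 12.65
tool_pos: [0.5125, -0.0299, 0.1321]
tool_rot: [-3.14, 0.0, 0.66]
contact_force: [-4.4, 1.5, 5.8]
grip_width: 0.023
grip_force: 60.0
```

```bash
python3 st.py
```

```text
12.65 [512.46 -29.88 132.13] yaw 0.6604 rel -25.2 F [-4.4  1.5  5.8] M [0.4  0.77 0.02] j6 0.616
```

Call:
jog_arm([
  {"linear": [0,0,0],"twist": [0,0,-0.05],"hand": 0},
  {"linear": [0,0,0],"twist": [0,0,-0.1],"hand": 0},
  {"linear": [0,0,0],"twist": [0,0,-0.1],"hand": 0},
])

```text
time: 13.02
tool_pos: [0.5123, -0.0298, 0.1321]
tool_rot: [-3.14, 0.001, 0.56]
contact_force: [-3.4, 2.4, 5.4]
grip_width: 0.0231
grip_force: 60.1
```

```bash
python3 st.py
```

```text
13.025 [512.32 -29.83 132.09] yaw 0.5604 rel -30.9 F [-3.4  2.4  5.4] M [0.45 0.87 0.01] j6 0.716
```

Call:
jog_arm([
  {"linear": [0,0,0],"twist": [0,0,-0.04],"hand": 0},
  {"linear": [0,0,0],"twist": [0,0,-0.08],"hand": 0},
  {"linear": [0,0,0],"twist": [0,0,-0.08],"hand": 0},
])

```text
time: 13.4
tool_pos: [0.5123, -0.0298, 0.1321]
tool_rot: [-3.14, 0.001, 0.48]
contact_force: [-4.3, 2.7, 6.3]
grip_width: 0.0234
grip_force: 60.1
```

```bash
python3 st.py
```

```text
13.4 [512.25 -29.77 132.13] yaw 0.4805 rel -35.5 F [-4.3  2.7  6.3] M [0.48 0.97 0.03] j6 0.796
```

Call:
jog_arm([
  {"linear": [0,0,0],"twist": [0,0,-0.04],"hand": 0},
  {"linear": [0,0,0],"twist": [0,0,-0.08],"hand": 0},
  {"linear": [0,0,0],"twist": [0,0,-0.08],"hand": 0},
])

```text
time: 13.78
tool_pos: [0.5122, -0.0296, 0.1321]
tool_rot: [-3.14, 0.001, 0.401]
contact_force: [-5.4, 4.0, 6.6]
grip_width: 0.0229
grip_force: 60.2
```

```bash
python3 st.py
```

```text
13.775 [512.16 -29.6  132.11] yaw 0.4005 rel -40.1 F [-5.4  4.   6.6] M [0.63 1.05 0.02] j6 0.876
```

Call:
jog_arm([
  {"linear": [-0.5,0.4,0],"twist": [0,0,-0.03],"hand": 0},
  {"linear": [-0.5,0.4,0],"twist": [0,0,-0.06],"hand": 0},
  {"linear": [-0.5,0.4,0],"twist": [0,0,-0.06],"hand": 0},
])

```text
time: 14.15
tool_pos: [0.512, -0.0294, 0.1321]
tool_rot: [-3.14, 0.0, 0.34]
contact_force: [-4.9, 2.3, 6.7]
grip_width: 0.0233
grip_force: 60.1
```

```bash
python3 st.py
```

```text
14.15 [512.04 -29.39 132.12] yaw 0.3401 rel -43.5 F [-4.9  2.3  6.7] M [0.59 0.82 0.13] j6 0.937
```

Call:
jog_arm([
  {"linear": [0,0,0],"twist": [0,0,-0.03],"hand": 0},
  {"linear": [0,0,0],"twist": [0,0,-0.06],"hand": 0},
  {"linear": [0,0,0],"twist": [0,0,-0.06],"hand": 0},
])

```text
time: 14.52
tool_pos: [0.5119, -0.0294, 0.1321]
tool_rot: [-3.14, 0.001, 0.28]
contact_force: [-4.0, 2.6, 6.0]
grip_width: 0.0234
grip_force: 60.1
```

```bash
python3 st.py
```

```text
14.525 [511.94 -29.41 132.06] yaw 0.2802 rel -47.0 F [-4.   2.6  6. ] M [0.55 0.84 0.01] j6 0.997
```

Call:
jog_arm([
  {"linear": [0,0,0],"twist": [0,0,-0.03],"hand": 0},
  {"linear": [0,0,0],"twist": [0,0,-0.05],"hand": 0},
  {"linear": [0,0,0],"twist": [0,0,-0.05],"hand": 0},
])

```text
time: 14.9
tool_pos: [0.5119, -0.0295, 0.1319]
tool_rot: [-3.141, 0.001, 0.23]
contact_force: [-4.1, 2.8, 3.8]
grip_width: 0.0232
grip_force: 60.0
```

```bash
python3 st.py
```

```text
14.9 [511.86 -29.51 131.88] yaw 0.2302 rel -49.8 F [-4.1  2.8  3.8] M [0.42 0.87 0.11] j6 1.047
```

Call:
jog_arm([
  {"linear": [0,0,0],"twist": [0,0,-0.03],"hand": 0},
  {"linear": [0,0,0],"twist": [0,0,-0.05],"hand": 0},
  {"linear": [0,0,0],"twist": [0,0,-0.05],"hand": 0},
])

```text
time: 15.28
tool_pos: [0.5118, -0.0296, 0.1317]
tool_rot: [-3.141, 0.001, 0.18]
contact_force: [-3.9, 1.8, 4.1]
grip_width: 0.0231
grip_force: 59.9
```

```bash
python3 st.py
```

```text
15.275 [511.76 -29.57 131.72] yaw 0.1801 rel -52.7 F [-3.9  1.8  4.1] M [0.47 0.79 0.09] j6 1.097
```

Call:
jog_arm([
  {"linear": [0,0,0],"twist": [0,0,-0.03],"hand": 0},
  {"linear": [0,0,0],"twist": [0,0,-0.05],"hand": 0},
  {"linear": [0,0,0],"twist": [0,0,-0.05],"hand": 0},
])

```text
time: 15.65
tool_pos: [0.5116, -0.0295, 0.1315]
tool_rot: [-3.141, 0.002, 0.13]
contact_force: [-4.5, 2.8, 3.4]
grip_width: 0.023
grip_force: 59.8
```

```bash
python3 st.py
```

```text
15.65 [511.62 -29.54 131.55] yaw 0.1302 rel -55.6 F [-4.5  2.8  3.4] M [0.36 0.84 0.13] j6 1.147
```

The tool began to sink at about −48°, so it is coming snug there. I'll keep turning with the tool following down at 0.1 mm/deg and watch the sink rate.

Call:
jog_arm([
  {"linear": [0,0,-0.1],"twist": [0,0,-0.03],"hand": 0},
  {"linear": [0,0,-0.3],"twist": [0,0,-0.06],"hand": 0},
  {"linear": [0,0,-0.3],"twist": [0,0,-0.06],"hand": 0},
])

```text
time: 16.02
tool_pos: [0.5115, -0.0295, 0.1312]
tool_rot: [-3.141, 0.002, 0.07]
contact_force: [-5.2, 3.0, 3.4]
grip_width: 0.0234
grip_force: 59.9
```

```bash
python3 st.py
```

```text
16.025 [511.46 -29.52 131.21] yaw 0.0701 rel -59.0 F [-5.2  3.   3.4] M [0.32 0.93 0.13] j6 1.207
```

Call:
jog_arm([
  {"linear": [0,0,-0.1],"twist": [0,0,-0.03],"hand": 0},
  {"linear": [0,0,-0.3],"twist": [0,0,-0.06],"hand": 0},
  {"linear": [0,0,-0.3],"twist": [0,0,-0.06],"hand": 0},
])

```text
time: 16.4
tool_pos: [0.5113, -0.0294, 0.1309]
tool_rot: [-3.141, 0.003, 0.01]
contact_force: [-5.4, 3.0, 3.5]
grip_width: 0.0236
grip_force: 59.9
```

```bash
python3 st.py
```

```text
16.4 [511.32 -29.43 130.89] yaw 0.0101 rel -62.4 F [-5.4  3.   3.5] M [0.42 1.04 0.1 ] j6 1.267
```

Call:
jog_arm([
  {"linear": [-0.5,0.3,-0.2],"twist": [0,0,-0.03],"hand": 0},
  {"linear": [-0.5,0.3,-0.4],"twist": [0,0,-0.06],"hand": 0},
  {"linear": [-0.5,0.3,-0.6],"twist": [0,0,-0.1],"hand": 0},
  {"linear": [-0.5,0.3,-0.6],"twist": [0,0,-0.1],"hand": 0},
])

```text
time: 16.9
tool_pos: [0.511, -0.0293, 0.1304]
tool_rot: [-3.141, 0.002, -0.09]
contact_force: [-5.3, 3.5, 4.0]
grip_width: 0.0233
grip_force: 59.9
```

```bash
python3 st.py
```

```text
16.9 [511.04 -29.26 130.39] yaw -0.09 rel -68.2 F [-5.3  3.5  4. ] M [0.35 0.95 0.08] j6 1.367
```

Call:
jog_arm([
  {"linear": [-0.2,0.1,-0.2],"twist": [0,0,-0.03],"hand": 0},
  {"linear": [-0.2,0.1,-0.4],"twist": [0,0,-0.06],"hand": 0},
  {"linear": [-0.2,0.1,-0.6],"twist": [0,0,-0.1],"hand": 0},
  {"linear": [-0.2,0.1,-0.6],"twist": [0,0,-0.1],"hand": 0},
])

```text
time: 17.4
tool_pos: [0.5109, -0.0291, 0.1299]
tool_rot: [-3.141, 0.002, -0.19]
contact_force: [-5.4, 3.1, 3.7]
grip_width: 0.0232
grip_force: 59.9
```

```bash
python3 st.py
```

```text
17.4 [510.91 -29.08 129.85] yaw -0.19 rel -73.9 F [-5.4  3.1  3.7] M [0.41 0.89 0.05] j6 1.467
```

Sunk 2.3 mm so far. Another 6° brings it to about 30° past snug.

Call:
jog_arm([
  {"linear": [-0.2,0.1,-0.2],"twist": [0,0,-0.03],"hand": 0},
  {"linear": [-0.2,0.1,-0.4],"twist": [0,0,-0.06],"hand": 0},
  {"linear": [-0.2,0.1,-0.6],"twist": [0,0,-0.108],"hand": 0},
  {"linear": [-0.2,0.1,-0.6],"twist": [0,0,-0.108],"hand": 0},
  {"linear": [-0.2,0.1,-0.6],"twist": [0,0,-0.108],"hand": 0},
])

```text
time: 18.02
tool_pos: [0.5108, -0.0288, 0.1292]
tool_rot: [-3.141, 0.002, -0.298]
contact_force: [-3.8, 3.1, 3.6]
grip_width: 0.0231
grip_force: 59.9
```

```bash
python3 st.py; python3 - <<'E'
from h import *
np.save("pics/avg4.npy",np.mean([grab_frame("side")["frame"].astype(float) for _ in range(8)],0))
a=np.load("pics/avg4.npy")[200:270,285:365,::-1]
cv2.imwrite("pics/c6.png",cv2.resize(a.astype(np.uint8),None,fx=8,fy=8,interpolation=cv2.INTER_CUBIC))
E
```

```text
18.025 [510.8  -28.85 129.25] yaw -0.2979 rel -80.1 F [-3.8  3.1  3.6] M [0.53 0.89 0.02] j6 1.575
```

View pics/c6.png

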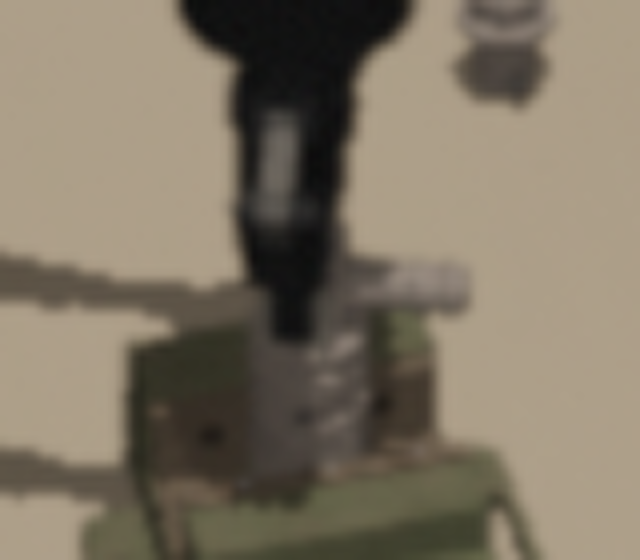

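The elbow is seated with the outlet at (460,285) in the crop, pointing to the socket's −y side. I'll ease the side load, release and lift clear.

Call:
jog_arm([
  {"linear": [-0.4,0.3,0.3],"twist": [0,0,0],"hand": 0},
  {"linear": [-0.4,0.3,0.3],"twist": [0,0,0],"hand": 0.35},
  {"linear": [-0.4,0.3,0.3],"twist": [0,0,0],"hand": 0.5},
  {"linear": [-0.4,0.3,0.3],"twist": [0,0,0],"hand": 0.8},
  {"linear": [-0.4,0.3,0.3],"twist": [0,0,0],"hand": 0.8},
  {"linear": [-0.4,0.3,0.3],"twist": [0,0,0],"hand": 0.8},
  {"linear": [-0.4,0.3,0.3],"twist": [0,0,0],"hand": 0.8},
])

```text
time: 19.3
tool_pos: [0.5111, -0.0291, 0.1299]
tool_rot: [3.142, -0.0, -0.298]
contact_force: [0.0, 0.4, -0.2]
grip_width: 0.0683
grip_force: 0.0
```

Call:
jog_arm([
  {"linear": [0,0,10],"twist": [0,0,0],"hand": 0.8},
  {"linear": [0,0,30],"twist": [0,0,0],"hand": 0.8},
  {"linear": [0,0,60],"twist": [0,0,0],"hand": 0.8},
  {"linear": [0,0,100],"twist": [0,0,0],"hand": 0.8},
  {"linear": [-40,-40,120],"twist": [0,0,0],"hand": 0.8},
  {"linear": [-80,-100,120],"twist": [0,0,0],"hand": 0.8},
  {"linear": [-110,-160,120],"twist": [0,0,0],"hand": 0.8},
  {"linear": [-130,-220,120],"twist": [0,0,0],"hand": 0.8},
  {"linear": [-130,-220,120],"twist": [0,0,0],"hand": 0.8},
  {"linear": [-130,-220,120],"twist": [0,0,0],"hand": 0.8},
])

```text
time: 20.55
tool_pos: [0.381, -0.2494, 0.2503]
tool_rot: [-3.141, -0.0, -0.3]
contact_force: [0.3, 0.8, -0.0]
grip_width: 0.0681
grip_force: 0.0
```

```bash
python3 - <<'E'
from h import *
s=observe(); print(s["time"],s["tool_pos"],s["contact_force"])
av={n:np.mean([grab_frame(n)["frame"].astype(float) for _ in range(4)],0)[:,:,::-1].astype(np.uint8) for n in("side","top")}
t=cv2.resize(av["top"][205:275,280:350],(400,400),interpolation=cv2.INTER_CUBIC)
q=cv2.resize(av["side"][205:275,290:360],(400,400),interpolation=cv2.INTER_CUBIC)
cv2.imwrite("pics/c7.png",np.hstack([q,t]))
for yaw in(-17,): 
  d=np.array([np.cos(np.radians(yaw)),np.sin(np.radians(yaw)),0])
  for off in (.052,):
    X=np.array([.5122,-.0295,.0805+.055])+off*d
    print(proj("pics/side0.png",X),proj("pics/top0.png",X))
E
```

```text
20.55 [ 0.38097752 -0.2493811   0.25028406] [ 0.25523697  0.76172136 -0.02014301]
[343.27162002 235.04907951] [317.78381648 225.87477148]
```

View pics/c7.png

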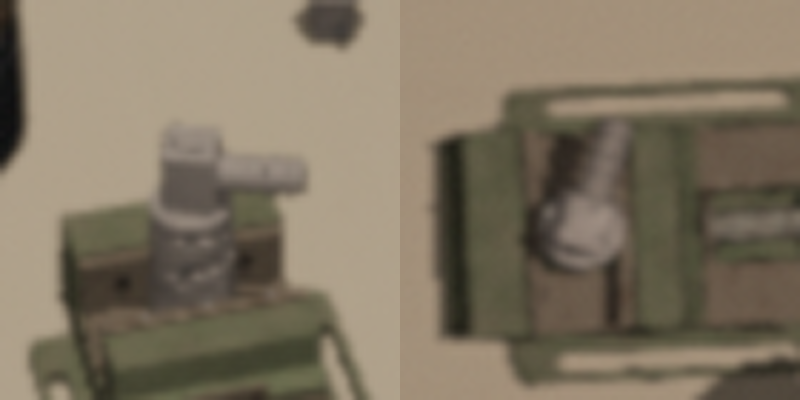

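The elbow stands upright and unattended. Its outlet is at px (343,236) in the side view and (318,227) in the top view, within about 1 px of the −17° prediction, so it stayed locked. Handing in.

```bash
python3 -c "
from station import *
print(hand_in())"
```

```text
the job is handed in; nothing more can be done
None
```

The elbow is in the socket, turned clockwise about 30° past snug (tool sank about 2.9 mm, target 3.0), released and still locked in the last pictures; the job is handed in at about 21 s, and no verdict was returned.

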